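Pack the oat-slice kit into its carrier

TASK

Pack the oat-slice kit: set each of the three square-cornered tubs fully down in the carrier well that matches its size and shape, and stand the square slice press upright in the middle of the large square tub's lid once that tub is in its well. Keep these four upright and set them down rather than dropping them. The round press and the two round pots belong to another job: leave them standing where they are.

Things in the scene. Friction and masses are not known exactly. Their poses are not given: they have to be found in the camera images.
- tub_large_centre (a point): Large square tub, loose, closed: 62 x 62 mm, 60 mm high, white plastic with a grey-topped flat lid, straight sides. The point is its centre, 30 mm above its underside, z up, x and y square to its sides. 0.2 to 0.4 kg.
- tub_oblong_centre (a point): Oblong tub, loose, closed: 66 mm (its x) by 40 mm (its y), 60 mm high, white plastic with a grey-topped flat lid, straight sides. The point is its centre, 30 mm above its underside, z up. 0.14 to 0.28 kg.
- tub_small_centre (a point): Small square tub, loose, closed: 38 x 38 mm, 60 mm high, white plastic with a grey-topped flat lid, straight sides. The point is its centre, 30 mm above its underside, z up, x and y square to its sides. 0.08 to 0.16 kg.
- press_square_centre (a point): Square slice press, loose: flat dark steel plate 54 x 54 x 10 mm with an upright round light-wood handle, 26 mm in diameter and 56 mm long, on its middle; 66 mm high in all, standing on its plate. The point is on the handle's axis, 33 mm above the underside, z up. 0.14 to 0.28 kg.
- press_round_centre (a point): Round press, loose, a look-alike to be left: round dark steel plate 60 mm in diameter, 10 mm thick, with the same handle; 66 mm high in all. The point is on the axis, 33 mm above the underside.
- pot_large_centre (a point): Large round pot, loose, a look-alike to be left: 64 mm in diameter, 60 mm high, same white plastic and lid as the tubs. The point is its centre, 30 mm above the underside.
- pot_small_centre (a point): Small round pot, loose, a look-alike to be left: 40 mm in diameter, 60 mm high, same white plastic and lid as the tubs. The point is its centre, 30 mm above the underside.
- well_large_floor (a point): One of three grey plastic inserts, 92 x 92 mm and 20 mm high with a black floor, standing side by side in a row (95 mm apart, any order) in one low dark steel carrier tray, fixed. The tray is 108 x 292 mm, its 14 mm rim is lower than the inserts. This one has the large square well, 78 x 78 mm, for the large square tub. The point is the centre of the well's floor, about 8 mm above the bench; the well is 16 mm deep, z up.
- well_oblong_floor (a point): One of three grey plastic inserts, 92 x 92 mm and 20 mm high with a black floor, standing side by side in a row (95 mm apart, any order) in one low dark steel carrier tray, fixed. The tray is 108 x 292 mm, its 14 mm rim is lower than the inserts. This one has the oblong well, 82 mm (its x) by 56 mm (its y), for the oblong tub. The point is the centre of the well's floor, about 8 mm above the bench; the well is 16 mm deep, z up.
- well_small_floor (a point): One of three grey plastic inserts, 92 x 92 mm and 20 mm high with a black floor, standing side by side in a row (95 mm apart, any order) in one low dark steel carrier tray, fixed. The tray is 108 x 292 mm, its 14 mm rim is lower than the inserts. This one has the small square well, 54 x 54 mm, for the small square tub. The point is the centre of the well's floor, about 8 mm above the bench; the well is 16 mm deep, z up.

How it is judged:
On the way:
1. the large tub is seated in its well, with the press not yet on it (horizontal distance between tub_large_centre and well_large_floor below 0.013 m and z of tub_large_centre in the frame of well_large_floor below 0.034 m and angle between tub_large_centre's own z axis and vertical below 0.1 rad and horizontal distance between press_square_centre and tub_large_centre above 0.05 m), for 0.2 s.
At the end, for the whole second after the job is handed in: Each tub seated in its own well (centre within 13 mm, under 4 mm high, tilt under 0.1 rad); square press upright on the large tub's lid within 15 mm of its centre; these four at rest; round press and round pots upright, within 25 mm of their starts (horizontal distance between tub_large_centre and well_large_floor below 0.013 m and z of tub_large_centre in the frame of well_large_floor below 0.034 m and angle between each of tub_large_centre, tub_oblong_centre, tub_small_centre, press_square_centre, press_round_centre, pot_large_centre, pot_small_centre's own z axis and vertical below 0.1 rad and horizontal distance between tub_oblong_centre and well_oblong_floor below 0.013 m and z of tub_oblong_centre in the frame of well_oblong_floor below 0.034 m and horizontal distance between tub_small_centre and well_small_floor below 0.013 m and z of tub_small_centre in the frame of well_small_floor below 0.034 m and horizontal distance between press_square_centre and tub_large_centre below 0.015 m and z of press_square_centre in the frame of tub_large_centre between 0.058 and 0.068 m and linear speed of each of tub_large, tub_oblong, tub_small, press_square below 0.02 m/s and angular speed of each of tub_large, tub_oblong, tub_small, press_square below 0.2 rad/s and distance of each of press_round_centre, pot_large_centre, pot_small_centre from where it was at the start of the episode below 0.025 m); the robot touches nothing.
It fails at once if a round press or pot is moved more than 25 mm or tipped (distance of any of press_round_centre, pot_large_centre, pot_small_centre from where it was at the start of the episode above 0.025 m or angle between any of press_round_centre, pot_large_centre, pot_small_centre's own z axis and vertical above 0.35 rad).
It fails at once if one of the three tubs or the square press is tipped past 40 degrees (angle between any of tub_large_centre, tub_oblong_centre, tub_small_centre, press_square_centre's own z axis and vertical above 0.7 rad).
It fails at once if one of the three tubs or the square press is dropped (moves faster than 0.7 m/s while not held by the fingers) ((linear speed of tub_large above 0.7 m/s and contact force between tub_large and the fingers below 0.05 N) or (linear speed of tub_oblong above 0.7 m/s and contact force between tub_oblong and the fingers below 0.05 N) or (linear speed of tub_small above 0.7 m/s and contact force between tub_small and the fingers below 0.05 N) or (linear speed of press_square above 0.7 m/s and contact force between press_square and the fingers below 0.05 N)).
It also fails if it takes over 99 s, if anything falls off the work surface, if the arm or the gripper's body presses on something with over 40 N, if the wrist force passes 120 N, or if a joint passes its speed limit or range.

ROBOT

A 6-joint arm with a two-finger parallel gripper is mounted at the origin on the work surface. World frame = base frame: x ahead of the robot, y to its left, z up, the work surface at z = 0. Lengths are in m, angles in rad, forces in N, time in s.
With the tool pointing down it reaches from about 0.325 to 0.775 m from the base axis. Payload 5.5 kg.
Tool frame: the origin (TCP) lies at the very end of the fingers, on their centre line; the grasp point (between the pads) lies bot.pinch_z behind it (bot.pinch_z is the distance from the TCP to the grasp point, in m); z points along the fingers, y is the line along which they close (so a half turn about z gives the same grasp; the last joint's range is limited). The gripper opens to 88 mm and grips with 3 to 60 N. Pads are 20 mm wide; open, the fingers measure 115 mm over their backs; the gripper's body (75 mm by 178 mm) begins 61 mm behind the grasp point.
Start: joints at [-1.223, 0.091, 1.231, -0, 1.82, -0.057], TCP at [0.236, -0.552, 0.223] pointing down, gripper open.
Joint ranges: [-2.87, 2.87], [-0.86, 2.18], [0.17, 2.46], [-1.51, 4.65], [0.06, 2.69], [-2.65, 2.65]. Speed limits (rad/s): [2.57, 2.57, 3.01, 3.14, 3.14, 3.14].

INTERFACE

Orientations are given as a 3x3 rotation matrix whose columns are the frame's x, y, z axes.
In Python, from workcell import bot gives the robot as it stands. The module is installed in compiled form; this text tells all that it offers.
- The arm moves only by the tool jog_arm, never from a script. Its argument "increments" is a list of rows, each a list of 5 numbers: the shift along the tool's x, y, z in m, then the turn about the tool's z in degrees, then the gripper's target within -1 to 1 (fully open at 1, half-way at 0, shut at -1). A call has 1 to 10 rows; each row shifts and turns the commanded pose from where the row before left it, along the tool's axes as they then stand; what a row does not reach is not made up. A row lasts 1/12 s, in which the tool goes at most 41.7 mm and 7.16 degrees, less where a joint would pass 70% of its speed; a pose out of reach is approached as far as the arm can. A call is refused whole if a number of a shift passes 0.0417 or a number of a turn 7.16, either way. A call with a gripper value outside its range is refused whole. The fingers move at their own pace and stop on an object; "squeeze" is the grip in N (left out, the last holds). Time passes only in rows, so rows that do not move let the fingers close. It gives the time, the measured TCP pose, the force, the opening and the grip force at its end, in the units of the state.
- bot.get_obs(): the state, without advancing time (a new reading comes with each control period).
- bot.get_image(name): name is "scene" or "top"; returns a dict with "color" (384x512x3 uint8, blue, green, red), "fx", "fy", "cx", "cy" (pixels), "extrinsics" (4x4, takes a point from world to camera coordinates). Camera axes: x right, y down, z forward; pixel columns grow to the right and rows downward; lengths in m; the calibration is good to about 2 mm. A picture is of the moment at which its call begins. There is no depth.
- bot.hand_in(): hands the job in; it is judged then, once.
The state is a dict: "time": time; "joint_positions": joint angles; "qd": joint speeds; "joint_torque": joint torques, N m; "eef_pos": TCP position; "tcp_rot": TCP orientation; "ft_force": force on the tool from outside, world axes, zero at the start; "moment": the same for the moment, N m; "gripper_width": opening from 0.0 (shut) to 1.0 (fully open); "grip_force": force on a finger pad.
Only numpy, scipy, OpenCV 4.12 (cv2) and the standard library are available. Lean on these libraries where they do the work, as an engineer would, in place of code of your own. Each camera call takes 0.05 s, during which the arm holds its last target. There are 200 camera calls.

## Working session

There is one attempt and no reset: what is moved stays moved. The work goes in short steps, Python scripts to look and compute and a tool call to move; the robot and the scene stay as the last step left them, time stands still between calls to the robot, and variables do not carry over. Pictures are saved under pics/ and viewed, at most 14 in all, crops included, and the job is handed in when it is done.

Besides the shell and the picture viewer there is one more tool, called as name(argument=value, ...) on one line, values as JSON. jog_arm: Moves the arm, as the interface text tells. Its arguments: {"type":"object","properties":{"increments":{"type":"array","items":{"type":"array","items":{"type":"number"}}},"squeeze":{"type":"number"}},"required":["increments"]}

```bash
mkdir -p pics
python3 - <<'E'
from workcell import bot
import cv2,numpy as np
o=bot.get_obs()
print(bot.pinch_z,o['time'],o['eef_pos'],o['tcp_rot'],o['gripper_width'])
for n in('top','scene'):
    i=bot.get_image(n);cv2.imwrite(f'pics/{n}0.png',i['color']);print(n,i['fx'],i['fy'],i['cx'],i['cy'],np.round(i['extrinsics'],4).tolist())
E
```

```text
0.0187 0.0 [ 0.23619322 -0.55122699  0.22153029] [[ 9.19184645e-01  3.93826281e-01 -6.69799527e-04]
 [ 3.93826841e-01 -9.19182904e-01  1.79105948e-03]
 [ 8.96980212e-05 -1.91009940e-03 -9.99998172e-01]] 1.0000762856076597
top 355.22655474569916 355.22655474569916 256.8774652539557 188.06282368766887 [[-0.0173, -0.9998, -0.0009, 0.0148], [-0.9869, 0.0172, -0.1606, 0.5036], [0.1605, -0.0019, -0.987, 0.7909], [0.0, 0.0, 0.0, 1.0]]
scene 448.789527581096 448.789527581096 253.3614205158881 182.7472901367761 [[-0.6149, 0.7885, 0.0103, 0.2807], [0.6708, 0.5299, -0.5189, -0.307], [-0.4146, -0.3122, -0.8548, 1.2742], [0.0, 0.0, 0.0, 1.0]]
```

View pics/top0.png

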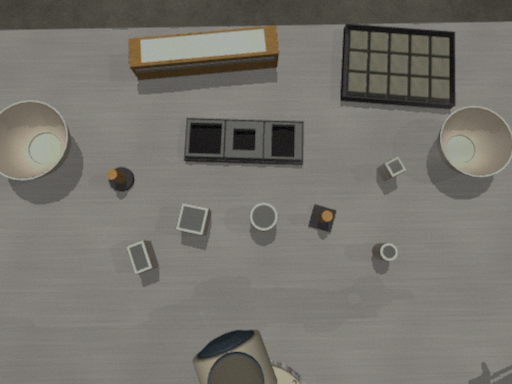

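View pics/scene0.png

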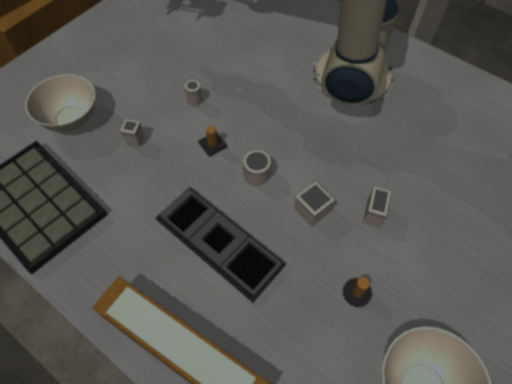

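Run:
```python
import cv2,numpy as np
a=cv2.imread('pics/top0.png');s=cv2.imread('pics/scene0.png')
g=lambda i:np.clip(255*(i/255.)**.55,0,255).astype('uint8')
A=cv2.resize(g(a[105:275,100:416]),None,fx=2.53,fy=2.53,interpolation=cv2.INTER_CUBIC)
B=cv2.resize(g(s[180:304,150:292]),None,fx=4,fy=4,interpolation=cv2.INTER_CUBIC)
cv2.imwrite('pics/c1.png',A);cv2.imwrite('pics/c2.png',B)
```

```text
(no output)
```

View pics/c1.png

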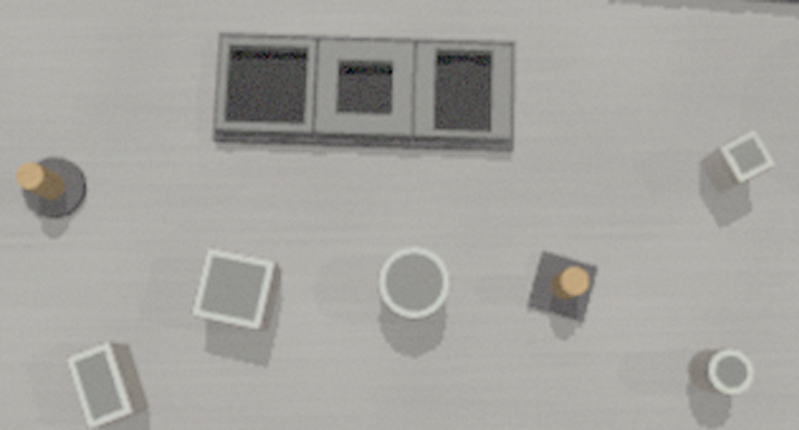

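View pics/c2.png

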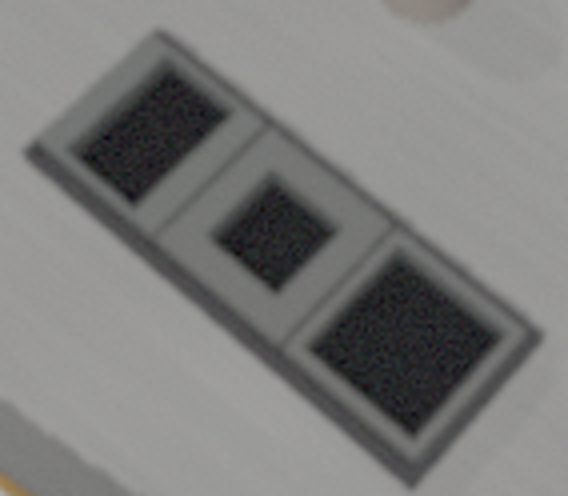

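```bash
cat > h.py <<'E'
import cv2,numpy as np
def ray(im,uv,z):
    E=im['extrinsics'];R,t=E[:3,:3],E[:3,3];c=-R.T@t
    uv=np.atleast_2d(uv)
    d=np.c_[(uv[:,0]-im['cx'])/im['fx'],(uv[:,1]-im['cy'])/im['fy'],np.ones(len(uv))]@R
    return (c+d*((z-c[2])/d[:,2])[:,None])[:,:2]
def rects(im,mask,z,amin=40,amax=3000):
    K=4
    m=(cv2.resize(mask.astype(np.float32),None,fx=K,fy=K,interpolation=cv2.INTER_LINEAR)>.5).astype('uint8')
    out=[]
    for c in cv2.findContours(m,cv2.RETR_EXTERNAL,cv2.CHAIN_APPROX_NONE)[0]:
        if not amin<cv2.contourArea(c)/K/K<amax: continue
        uv=(c[:,0]+.5)/K-.5
        P=ray(im,uv,z)
        (x,y),(w,h),a=cv2.minAreaRect((P*1e3).astype(np.float32))
        H=cv2.contourArea((P*1e3).astype(np.float32))
        out.append((uv.mean(0).round(),round(x),round(y),round(w),round(h),round(a,1),round(H)))
    return out
E
python3 - <<'E'
from h import *
from workcell import bot
for n in('top','scene'):
    im=bot.get_image(n);c=im['color'].astype(float);g=c.mean(2)
    hsv=cv2.cvtColor(im['color'],cv2.COLOR_BGR2HSV)
    print(n,'white');[print(*r) for r in rects(im,cv2.GaussianBlur(g,(0,0),.5)>(155 if n=='top' else 140),.06)]
    print('dark');[print(*r) for r in rects(im,cv2.GaussianBlur(g,(0,0),.7)<35,.024)]
    print('plate');[print(*r) for r in rects(im,cv2.GaussianBlur(g,(0,0),.7)<60,.01)]
    print('handle');[print(*r) for r in rects(im,((hsv[...,1]>110)&(hsv[...,2]>110)),.066)]
E
```

```text
top white
[282. 377.] 100 -42 36 25 18.2 383
[144. 256.] 353 266 64 28 19.5 207
[263. 215.] 438 -8 58 58 89.0 264
[463. 153.] 578 -468 77 64 20.1 3110
[ 40. 150.] 597 508 96 94 50.3 6167
[202.  45.] 857 133 59 303 4.6 16838
dark
[224. 338.] 169 86 10 69 22.0 406
[244. 139.] 629 35 51 47 89.0 2224
[283. 140.] 623 -60 51 75 88.6 3537
[205. 138.] 633 131 74 73 87.1 5055
[379. 101.] 721 -303 193 11 83.7 1192
[418.  45.] 824 -360 274 186 84.2 4235
plate
[225. 343.] 155 85 37 140 21.1 3577
[320. 219.] 432 -148 51 52 69.3 1569
[122. 180.] 534 334 54 56 62.1 2119
[243. 160.] 579 39 288 15 87.3 3364
[244. 139.] 633 36 57 53 89.0 2818
[283. 140.] 628 -61 57 82 88.6 4402
[205. 138.] 638 133 80 80 87.2 5997
[205.  67.] 827 133 39 377 4.5 13052
handle
[327. 216.] 434 -150 24 24 89.0 454
[112. 174.] 537 337 23 22 2.6 409
[205.  51.] 852 131 74 361 4.6 5288
scene white
[437. 369.] 590 527 24 10 78.8 127
[148. 311.] 840 40 30 28 20.5 266
dark
[356. 299.] 553 344 30 51 35.6 434
[251. 265.] 633 130 77 77 87.3 5586
[218. 238.] 628 36 51 52 87.4 2524
[222. 264.] 675 53 99 300 16.3 2322
[187. 213.] 624 -59 55 81 87.2 4081
[ 44. 209.] 820 -353 293 198 84.6 10347
[213. 145.] 442 -138 47 49 72.7 1234
[349.  85.] 60 21 129 127 33.2 12654
[355.  59.] -37 -19 36 105 29.5 683
[390.  10.] -285 -40 109 39 22.2 2994
[49. 21.] 395 -830 306 113 0.2 26498
[11.  5.] 435 -960 74 86 38.7 3492
plate
[ 21. 362.] 1068 -101 69 182 0.5 6308
[148. 350.] 888 74 6 227 4.3 544
[357. 292.] 541 338 57 59 0.0 2392
[  4. 268.] 958 -285 41 17 86.2 385
[212. 143.] 433 -150 65 59 71.9 3188
[140. 135.] 530 -312 60 22 56.0 763
[ 82. 122.] 601 -459 69 132 76.4 3910
[354.  88.] 50 21 156 140 53.0 16211
[369.  31.] -204 -32 316 263 30.8 24092
[42. 25.] 415 -853 375 134 0.1 35556
[13.  6.] 428 -970 89 103 38.7 5108
handle
[363. 283.] 538 338 22 22 38.2 355
[210. 129.] 434 -151 21 21 38.4 343
```

Run:
```python
from h import *
from workcell import bot
spots={'top':dict(L=(193,219),O=(140,257),S=(395,167),PL=(263,216),PS=(388,252)),'scene':dict(L=(317,197),O=(380,198),S=(131,127),PL=(257,160),PS=(193,86))}
for n in spots:
    im=bot.get_image(n);g=cv2.GaussianBlur(im['color'].astype(np.float32).mean(2),(0,0),.5)
    for k,(u,v) in spots[n].items():
        w=g[v-26:v+27,u-26:u+27];m=np.zeros(g.shape,bool)
        t=(np.percentile(w,99)+np.median(w))/2
        m[v-26:v+27,u-26:u+27]=w>t
        r=rects(im,m,.06,15,900);print(n,k,round(t),np.median(w))
        [print('   ',*q) for q in r]
```

```text
top L 143 124.76888
    [192. 218.] 434 154 62 62 77.8 3519
top O 142 124.17549
    [139. 257.] 351 271 66 39 20.2 2358
top S 136 121.41964
    [395. 166.] 546 -314 38 38 25.6 1250
top PL 143 125.57542
    [263. 216.] 438 -7 61 63 89.0 2987
top PS 141 125.057556
    [389. 251.] 353 -285 37 39 85.8 1110
scene L 111 98.59708
    [313. 198.] 432 152 64 62 76.5 800
scene O 110 97.78285
    [380. 201.] 349 270 68 40 19.7 2434
scene S 105 93.273026
    [129. 125.] 545 -316 44 40 26.5 1464
scene PL 108 97.92029
    [256. 161.] 435 -9 64 63 38.4 3117
scene PS 105 97.5502
    [192.  85.] 351 -287 42 39 4.8 1269
```

jog_arm(increments=[[0.038,-0.008,0,-2.8,1],[0.038,-0.008,0,0,1],[0.038,-0.008,0,0,1],[0.038,-0.008,0,0,1],[0.038,-0.008,0,0,1],[0.038,-0.008,0,0,1],[0.038,-0.008,0,0,1],[0.038,-0.008,0,0,1],[0.038,-0.007,0,0,1],[0.038,-0.007,0,0,1]], squeeze=25)

```text
time: 1.13
eef_pos: [0.5461, -0.3149, 0.2227]
tcp_rot: [[0.899, 0.438, 0.0], [0.438, -0.899, -0.0], [0.0, 0.0, -1.0]]
ft_force: [0.5, -0.8, -0.8]
gripper_width: 1.0
grip_force: 0.0
```

```bash
cat > d.py <<'E'
# python3 d.py x y z yawdeg -> turn, then tool-frame shift (after that turn)
import sys,numpy as np
from workcell import bot
o=bot.get_obs();p=o['eef_pos'];R=o['tcp_rot']
x,y,z,a=map(float,sys.argv[1:5])
c=np.degrees(np.arctan2(R[1,0],R[0,0]));t=(c-a+180)%360-180
r=np.radians(a);d=np.array([x,y,z])-p
print('t',round(o['time'],2),'pos',p.round(4),'yaw',round(c,2),'| turn',round(t,2),'dx',round(d[0]*np.cos(r)+d[1]*np.sin(r),4),'dy',round(d[0]*np.sin(r)-d[1]*np.cos(r),4),'dz',round(-d[2],4),'w',round(o['gripper_width'],3),'grip',round(float(np.max(o['grip_force'])),1),'ft',np.round(o['ft_force'],1))
E
python3 d.py .5455 -.315 .12 26
```

```text
t 1.13 pos [ 0.5461 -0.3149  0.2227] yaw 26.0 | turn -0.0 dx -0.0006 dy -0.0002 dz 0.1027 w 1.0 grip 0.0 ft [ 0.5 -0.8 -0.8]
```

jog_arm(increments=[[0,0,0.03,0,1],[0,0,0.035,0,1],[0,0,0.035,0,1],[0,0,0.035,0,1],[0,0,0.03,0,1],[0,0,0.02,0,1],[0,0,0.01,0,1],[0,0,0,0,0.3],[0,0,0,0,-0.1],[0,0,0,0,-0.4]])

```text
time: 1.97
eef_pos: [0.5459, -0.3172, 0.0301]
tcp_rot: [[0.899, 0.438, 0.003], [0.438, -0.899, -0.002], [0.002, 0.003, -1.0]]
ft_force: [0.1, -0.1, 0.7]
gripper_width: 0.813
grip_force: 0.0
```

jog_arm(increments=[[0,0,0,0,-1],[0,0,0,0,-1],[0,0,0,0,-1],[0,0,0,0,-1]])

```text
time: 2.3
eef_pos: [0.5451, -0.3166, 0.0285]
tcp_rot: [[0.899, 0.438, 0.001], [0.438, -0.899, -0.001], [0.001, 0.001, -1.0]]
ft_force: [-0.4, -0.7, -0.4]
gripper_width: 0.509
grip_force: 0.0
```

```bash
python3 d.py .631 .036 .12 -2.8
```

```text
t 2.3 pos [ 0.5451 -0.3166  0.0285] yaw 25.99 | turn 28.79 dx 0.0686 dy -0.3564 dz -0.0915 w 0.509 grip 0.0 ft [-0.4 -0.7 -0.4]
```

jog_arm(increments=[[0,0,0,0,-1],[0,0,0,0,-1],[0,0,0,0,-1],[0,0,0,0,-1]])

```text
time: 2.63
eef_pos: [0.545, -0.3165, 0.028]
tcp_rot: [[0.899, 0.438, 0.0], [0.438, -0.899, -0.0], [0.0, 0.0, -1.0]]
ft_force: [-0.1, 1.0, 2.8]
gripper_width: 0.426
grip_force: 25.0
```

jog_arm(increments=[[0,0,-0.01,0,-1],[0,0,-0.02,0,-1],[0,0,-0.03,5,-1],[0,0,-0.03,5,-1],[0,0,-0.03,5,-1],[0,0,0,5,-1],[0,0,0,5,-1],[0,0,0,3.8,-1],[0,0,0,0,-1]])

```text
time: 3.38
eef_pos: [0.5447, -0.3164, 0.1481]
tcp_rot: [[0.999, -0.051, 0.0], [-0.051, -0.999, -0.0], [0.0, 0.0, -1.0]]
ft_force: [0.6, -0.2, -0.6]
gripper_width: 0.434
grip_force: 25.0
```

```bash
python3 d.py .631 .036 .12 -2.8
```

```text
t 3.38 pos [ 0.5447 -0.3164  0.1481] yaw -2.94 | turn -0.14 dx 0.0689 dy -0.3562 dz 0.0281 w 0.434 grip 25.0 ft [ 0.6 -0.2 -0.6]
```

jog_arm(increments=[[0.007,-0.034,0,0,-1],[0.007,-0.036,0,0,-1],[0.007,-0.036,0,0,-1],[0.007,-0.036,0,0,-1],[0.007,-0.036,0,0,-1],[0.007,-0.036,0,0,-1],[0.007,-0.036,0,0,-1],[0.007,-0.036,0,0,-1],[0.007,-0.036,0,0,-1],[0.006,-0.034,0,0,-1]])

```text
time: 4.22
eef_pos: [0.6312, 0.0379, 0.1477]
tcp_rot: [[0.999, -0.046, -0.0], [-0.046, -0.999, 0.0], [-0.0, -0.0, -1.0]]
ft_force: [1.6, -0.3, -1.5]
gripper_width: 0.433
grip_force: 25.0
```

jog_arm(increments=[[0,0,0,0,-1],[0,0,0.03,0,-1],[0,0,0.03,0,-1],[0,0,0.015,0,-1],[0,0,0,0,-1]])

```text
time: 4.63
eef_pos: [0.6282, 0.0355, 0.0671]
tcp_rot: [[0.999, -0.047, -0.009], [-0.047, -0.999, -0.0], [-0.009, 0.001, -1.0]]
ft_force: [-1.2, -0.6, -2.2]
gripper_width: 0.429
grip_force: 25.0
```

```bash
cat > s.py <<'E'
import sys;from h import *
from workcell import bot
n,x,y,w,h,out=sys.argv[1:7];x,y,w,h=map(int,(x,y,w,h))
i=bot.get_image(n)['color'][y:y+h,x:x+w];i=(255*(i/255.)**.55).astype('uint8')
k=min(800/w,600/h);cv2.imwrite('pics/'+out,cv2.resize(i,None,fx=k,fy=k,interpolation=cv2.INTER_CUBIC))
E
python3 d.py .631 .036 .036 -2.8; python3 s.py scene 120 130 200 150 p1.png
```

```text
t 4.63 pos [0.6282 0.0355 0.0671] yaw -2.69 | turn 0.11 dx 0.0027 dy -0.0006 dz 0.0311 w 0.429 grip 25.0 ft [-1.2 -0.6 -2.2]
```

View pics/p1.png

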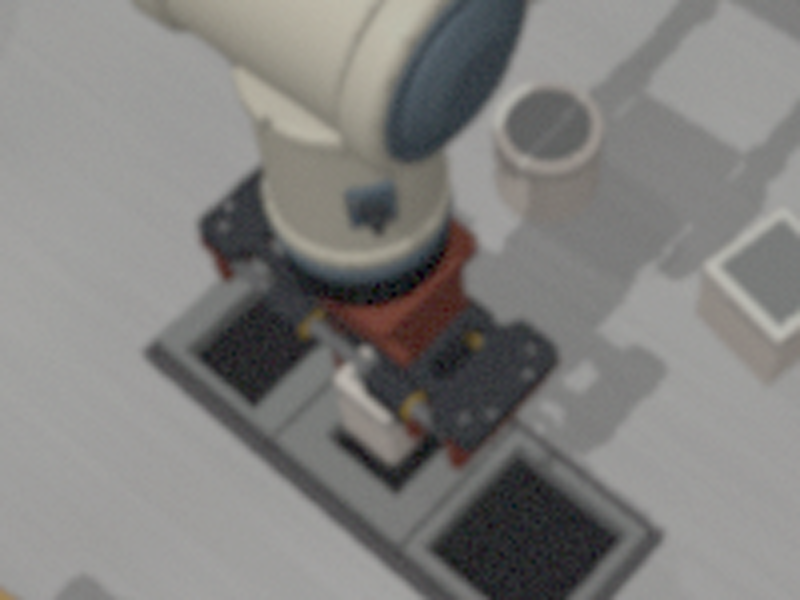

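The picture shows the small tub upright between the fingers, over the black small well (about px 390,460), so I'll lower it.

jog_arm(increments=[[0,0,0.01,0,-1],[0,0,0.01,0,-1],[0,0,0.006,0,-1],[0,0,0.003,0,-1],[0,0,0.002,0,-1],[0,0,0.002,0,-1],[0,0,0,0,-1],[0,0,0,0,-1]])

```text
time: 5.35
eef_pos: [0.6313, 0.0358, 0.04]
tcp_rot: [[0.999, -0.049, 0.0], [-0.049, -0.999, -0.0], [0.0, -0.0, -1.0]]
ft_force: [0.3, -0.1, -0.6]
gripper_width: 0.429
grip_force: 25.0
```

```bash
python3 d.py .631 .036 .036 -2.8
```

```text
t 5.35 pos [0.6313 0.0358 0.04  ] yaw -2.8 | turn -0.0 dx -0.0003 dy -0.0002 dz 0.004 w 0.429 grip 25.0 ft [ 0.3 -0.1 -0.6]
```

jog_arm(increments=[[0,0,0.002,0,-1],[0,0,0.001,0,-1],[0,0,0.001,0,-1],[0,0,0.001,0,-1],[0,0,0,0,-1],[0,0,0,0,-1]])

```text
time: 5.85
eef_pos: [0.6315, 0.0358, 0.036]
tcp_rot: [[0.999, -0.049, 0.001], [-0.049, -0.999, -0.0], [0.001, -0.0, -1.0]]
ft_force: [-1.6, 0.1, 4.7]
gripper_width: 0.434
grip_force: 25.0
```

jog_arm(increments=[[0,0,0,0,0],[0,0,0,0,0.1],[0,0,0,0,0.1],[0,0,0,0,0.1],[0,0,0,0,0.1],[0,0,-0.02,0,0.2],[0,0,-0.04,0,1],[0,0,-0.04,0,1],[0,0,-0.04,0,1],[0,0,-0.02,0,1]])

```text
time: 6.68
eef_pos: [0.6323, 0.0358, 0.201]
tcp_rot: [[0.999, -0.049, 0.007], [-0.049, -0.999, 0.0], [0.007, -0.0, -1.0]]
ft_force: [1.1, 0.2, 0.4]
gripper_width: 0.864
grip_force: 0.0
```

```bash
python3 d.py .350 .270 .12 20
```

```text
t 6.68 pos [0.6323 0.0358 0.201 ] yaw -2.81 | turn -22.81 dx -0.1852 dy -0.3166 dz 0.081 w 0.864 grip 0.0 ft [1.1 0.2 0.4]
```

jog_arm(increments=[[0,0,0,-6,1],[0,0,0,-6,1],[0,0,0,-6,1],[0,0,0,-4.8,1]])

```text
time: 7.02
eef_pos: [0.6312, 0.0358, 0.1946]
tcp_rot: [[0.938, 0.347, 0.0], [0.347, -0.938, 0.0], [0.0, -0.0, -1.0]]
ft_force: [0.0, 0.2, -0.3]
gripper_width: 1.003
grip_force: 0.0
```

jog_arm(increments=[[-0.018,-0.032,0,0,1],[-0.018,-0.032,0,0,1],[-0.018,-0.032,0,0,1],[-0.018,-0.032,0,0,1],[-0.019,-0.032,0,0,1],[-0.019,-0.032,0,0,1],[-0.019,-0.032,0,0,1],[-0.019,-0.032,0,0,1],[-0.019,-0.032,0,0,1],[-0.018,-0.029,0,0,1]])

```text
time: 7.85
eef_pos: [0.3472, 0.2714, 0.1947]
tcp_rot: [[0.94, 0.342, 0.0], [0.342, -0.94, 0.001], [0.001, -0.0, -1.0]]
ft_force: [0.8, -0.7, 0.2]
gripper_width: 0.999
grip_force: 0.0
```

jog_arm(increments=[[0,0,0,0,1],[0,0,0,0,1]])

```text
time: 8.02
eef_pos: [0.348, 0.2714, 0.195]
tcp_rot: [[0.938, 0.345, 0.001], [0.345, -0.938, 0.0], [0.001, -0.0, -1.0]]
ft_force: [0.2, 0.1, 0.4]
gripper_width: 0.998
grip_force: 0.0
```

```bash
python3 d.py .350 .270 .028 20
```

```text
t 8.02 pos [0.348  0.2714 0.195 ] yaw 20.2 | turn 0.2 dx 0.0014 dy 0.002 dz 0.167 w 0.998 grip 0.0 ft [0.2 0.1 0.4]
```

jog_arm(increments=[[0.001,0.002,0.03,0.2,1],[0,0,0.035,0,1],[0,0,0.035,0,1],[0,0,0.035,0,1],[0,0,0.02,0,1],[0,0,0.01,0,1],[0,0,0.002,0,0.5],[0,0,0,0,0],[0,0,0,0,-1],[0,0,0,0,-1]])

```text
time: 8.85
eef_pos: [0.3518, 0.2695, 0.0297]
tcp_rot: [[0.941, 0.338, 0.003], [0.338, -0.941, 0.002], [0.003, -0.001, -1.0]]
ft_force: [-0.0, -0.8, 0.4]
gripper_width: 0.735
grip_force: 0.0
```

jog_arm(increments=[[0,0,0,0,-1],[0,0,0,0,-1],[0,0,0,0,-1],[0,0,0,0,-1],[0,0,0,0,-1],[0,0,0,0,-1]])

```text
time: 9.35
eef_pos: [0.3507, 0.2691, 0.0281]
tcp_rot: [[0.941, 0.339, 0.001], [0.339, -0.941, 0.0], [0.001, -0.0, -1.0]]
ft_force: [0.0, -0.0, 3.7]
gripper_width: 0.453
grip_force: 25.0
```

```bash
python3 d.py .350 .270 .028 20
```

```text
t 9.35 pos [0.3507 0.2691 0.0281] yaw 19.8 | turn -0.2 dx -0.0004 dy -0.0011 dz 0.0001 w 0.453 grip 25.0 ft [ 0.  -0.   3.7]
```

jog_arm(increments=[[0,0,-0.01,0,-1],[0,0,-0.02,0,-1],[0,0,-0.03,6,-1],[0,0,-0.03,6,-1],[0,0,-0.03,6,-1],[0,0,0,4.6,-1],[0,0,0,0,-1],[0,0,0,0,-1]])

```text
time: 10.02
eef_pos: [0.3503, 0.2687, 0.1473]
tcp_rot: [[0.999, -0.046, -0.001], [-0.046, -0.999, -0.0], [-0.001, 0.001, -1.0]]
ft_force: [-0.7, 0.4, -2.2]
gripper_width: 0.448
grip_force: 25.0
```

```bash
python3 d.py .626 -.060 .15 -2.8
```

```text
t 10.02 pos [0.3503 0.2687 0.1473] yaw -2.66 | turn 0.14 dx 0.2914 dy 0.3149 dz -0.0027 w 0.448 grip 25.0 ft [-0.7  0.4 -2.2]
```

jog_arm(increments=[[0.02,0.022,0,0.1,-1],[0.026,0.028,0,0,-1],[0.026,0.028,0,0,-1],[0.026,0.028,0,0,-1],[0.026,0.028,0,0,-1],[0.026,0.028,0,0,-1],[0.026,0.028,0,0,-1],[0.026,0.028,0,0,-1],[0.026,0.028,0,0,-1],[0.026,0.028,0,0,-1]])

```text
time: 10.85
eef_pos: [0.5903, -0.0193, 0.1453]
tcp_rot: [[0.999, -0.048, -0.004], [-0.048, -0.999, 0.0], [-0.004, -0.0, -1.0]]
ft_force: [1.0, 1.8, -1.6]
gripper_width: 0.453
grip_force: 25.0
```

jog_arm(increments=[[0.025,0.027,0,0,-1],[0.012,0.014,0,0,-1],[0,0,0,0,-1],[0,0,0.03,0,-1],[0,0,0.03,0,-1],[0,0,0.015,0,-1],[0,0,0,0,-1],[0,0,0,0,-1]])

```text
time: 11.52
eef_pos: [0.6236, -0.0596, 0.0705]
tcp_rot: [[0.999, -0.049, -0.005], [-0.049, -0.999, 0.001], [-0.005, -0.001, -1.0]]
ft_force: [0.8, -0.9, -1.4]
gripper_width: 0.453
grip_force: 25.0
```

```bash
python3 d.py .626 -.060 .036 -2.8; python3 s.py scene 120 130 200 150 p2.png
```

```text
t 11.52 pos [ 0.6236 -0.0596  0.0705] yaw -2.8 | turn 0.0 dx 0.0024 dy 0.0003 dz 0.0345 w 0.453 grip 25.0 ft [ 0.8 -0.9 -1.4]
```

View pics/p2.png

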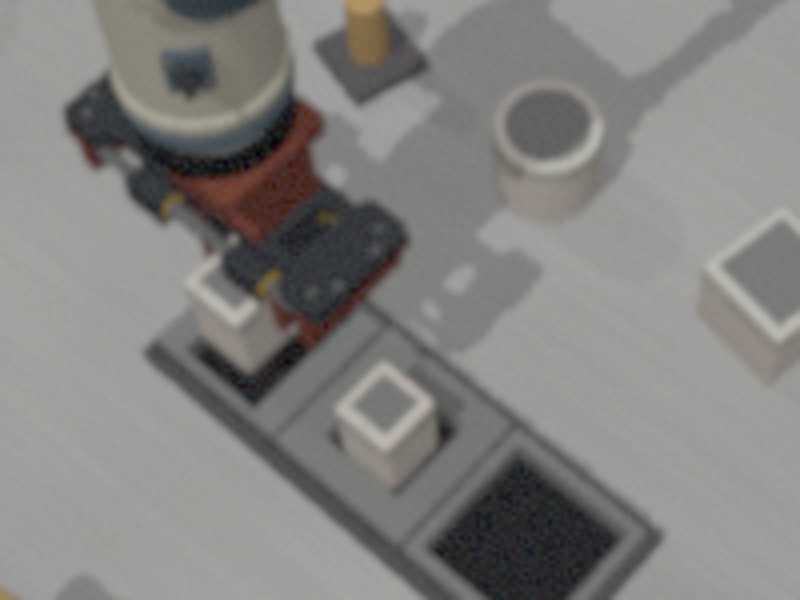

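The picture shows the small tub seated (px 390,430) and the oblong tub upright over its well (px 245,340).

jog_arm(increments=[[0,0,0.01,0,-1],[0,0,0.01,0,-1],[0,0,0.006,0,-1],[0,0,0.004,0,-1],[0,0,0.002,0,-1],[0,0,0,0,-1],[0,0,0,0,-1]])

```text
time: 12.15
eef_pos: [0.6253, -0.0604, 0.0408]
tcp_rot: [[0.999, -0.051, 0.0], [-0.051, -0.999, 0.0], [0.0, -0.0, -1.0]]
ft_force: [-0.3, -0.4, -1.1]
gripper_width: 0.451
grip_force: 25.0
```

```bash
python3 d.py .626 -.060 .036 -2.8
```

```text
t 12.15 pos [ 0.6253 -0.0604  0.0408] yaw -2.9 | turn -0.1 dx 0.0007 dy -0.0005 dz 0.0048 w 0.451 grip 25.0 ft [-0.3 -0.4 -1.1]
```

jog_arm(increments=[[0,0,0.002,0,-1],[0,0,0.002,0,-1],[0,0,0.001,0,-1],[0,0,0.001,0,-1],[0,0,0,0,-1],[0,0,0,0,-1]])

```text
time: 12.65
eef_pos: [0.6256, -0.0605, 0.0362]
tcp_rot: [[0.999, -0.051, 0.002], [-0.051, -0.999, -0.0], [0.002, 0.0, -1.0]]
ft_force: [-2.2, 0.2, 6.1]
gripper_width: 0.454
grip_force: 25.0
```

jog_arm(increments=[[0,0,0,0,0],[0,0,0,0,0.1],[0,0,0,0,0.1],[0,0,0,0,0.1],[0,0,0,0,0.1],[0,0,-0.02,0,0.2],[0,0,-0.04,0,1],[0,0,-0.04,0,1],[0,0,-0.04,0,1],[0,0,-0.02,0,1]])

```text
time: 13.48
eef_pos: [0.6264, -0.0606, 0.201]
tcp_rot: [[0.999, -0.051, 0.007], [-0.051, -0.999, -0.001], [0.007, 0.001, -1.0]]
ft_force: [0.7, -0.2, 0.1]
gripper_width: 0.865
grip_force: 0.0
```

```bash
python3 d.py .433 .153 .12 77.5
```

```text
t 13.48 pos [ 0.6264 -0.0606  0.201 ] yaw -2.9 | turn -80.4 dx 0.1666 dy -0.235 dz 0.081 w 0.865 grip 0.0 ft [ 0.7 -0.2  0.1]
```

jog_arm(increments=[[0,0,0,-6.7,1],[0,0,0,-6.7,1],[0,0,0,-6.7,1],[0,0,0,-6.7,1],[0,0,0,-6.7,1],[0,0,0,-6.7,1],[0,0,0,-6.7,1],[0,0,0,-6.7,1],[0,0,0,-6.7,1],[0,0,0,-6.7,1]])

```text
time: 14.32
eef_pos: [0.6252, -0.0604, 0.1944]
tcp_rot: [[0.432, 0.902, -0.0], [0.902, -0.432, 0.0], [-0.0, -0.0, -1.0]]
ft_force: [-0.0, 0.3, -0.4]
gripper_width: 1.002
grip_force: 0.0
```

jog_arm(increments=[[0,0,0,-6.7,1],[0,0,0,-6.7,1],[0.021,-0.029,0,0,1],[0.021,-0.029,0,0,1],[0.021,-0.029,0,0,1],[0.021,-0.03,0,0,1],[0.021,-0.03,0,0,1],[0.021,-0.03,0,0,1],[0.021,-0.03,0,0,1],[0.019,-0.028,0,0,1]])

```text
time: 15.15
eef_pos: [0.4303, 0.1537, 0.1947]
tcp_rot: [[0.217, 0.976, 0.0], [0.976, -0.217, 0.0], [0.0, 0.0, -1.0]]
ft_force: [0.6, 1.1, 0.5]
gripper_width: 1.004
grip_force: 0.0
```

jog_arm(increments=[[0,0,0,0,1],[0,0,0,0,1],[0,0,0,0,1]])

```text
time: 15.4
eef_pos: [0.4321, 0.1523, 0.1947]
tcp_rot: [[0.216, 0.976, 0.001], [0.976, -0.216, -0.0], [-0.0, 0.001, -1.0]]
ft_force: [0.0, -0.6, -0.4]
gripper_width: 0.998
grip_force: 0.0
```

```bash
python3 d.py .433 .153 .028 77.5
```

```text
t 15.4 pos [0.4321 0.1523 0.1947] yaw 77.52 | turn 0.02 dx 0.0009 dy 0.0008 dz 0.1667 w 0.998 grip 0.0 ft [ 0.  -0.6 -0.4]
```

jog_arm(increments=[[0.001,0.001,0.03,0,1],[0,0,0.035,0,1],[0,0,0.035,0,1],[0,0,0.035,0,1],[0,0,0.02,0,1],[0,0,0.01,0,1],[0,0,0.002,0,0.8],[0,0,0,0,0.5],[0,0,0,0,-1],[0,0,0,0,-1]], squeeze=35)

```text
time: 16.23
eef_pos: [0.4344, 0.1535, 0.0297]
tcp_rot: [[0.217, 0.976, 0.003], [0.976, -0.217, 0.001], [0.002, 0.003, -1.0]]
ft_force: [-0.2, -0.6, 0.2]
gripper_width: 0.74
grip_force: 0.0
```

jog_arm(increments=[[0,0,0,0,-1],[0,0,0,0,-1],[0,0,0,0,-1],[0,0,0,0,-1]])

```text
time: 16.57
eef_pos: [0.4342, 0.1536, 0.0297]
tcp_rot: [[0.216, 0.976, 0.004], [0.976, -0.216, 0.001], [0.001, 0.003, -1.0]]
ft_force: [0.7, -1.1, 6.7]
gripper_width: 0.703
grip_force: 35.0
```

```bash
python3 d.py .433 .153 .028 77.5
```

```text
t 16.57 pos [0.4342 0.1536 0.0297] yaw 77.5 | turn -0.0 dx -0.0008 dy -0.0011 dz 0.0017 w 0.703 grip 35.0 ft [ 0.7 -1.1  6.7]
```

jog_arm(increments=[[0,0,-0.01,0,-1],[0,0,-0.02,0,-1],[0,0,-0.03,-5,-1],[0,0,-0.03,-4.7,-1],[0,0,-0.03,0,-1],[0,0,0,0,-1],[0,0,0,0,-1],[0,0,0,0,-1]])

```text
time: 17.23
eef_pos: [0.4323, 0.1532, 0.1461]
tcp_rot: [[0.049, 0.999, -0.002], [0.999, -0.049, -0.001], [-0.001, -0.002, -1.0]]
ft_force: [0.1, -0.6, -4.7]
gripper_width: 0.705
grip_force: 35.0
```

```bash
python3 d.py .635 .131 .15 87.2
```

```text
t 17.23 pos [0.4323 0.1532 0.1461] yaw 87.19 | turn -0.01 dx -0.0123 dy 0.2036 dz -0.0039 w 0.705 grip 35.0 ft [ 0.1 -0.6 -4.7]
```

jog_arm(increments=[[-0.002,0.022,0,0,-1],[-0.002,0.028,0,0,-1],[-0.002,0.028,0,0,-1],[-0.002,0.028,0,0,-1],[-0.002,0.028,0,0,-1],[-0.002,0.028,0,0,-1],[0,0.026,0,0,-1],[0,0.015,0,0,-1],[0,0,0,0,-1],[0,0,0,0,-1]])

```text
time: 18.07
eef_pos: [0.634, 0.1311, 0.1439]
tcp_rot: [[0.049, 0.999, -0.006], [0.999, -0.049, -0.001], [-0.001, -0.006, -1.0]]
ft_force: [0.3, -0.2, -3.4]
gripper_width: 0.704
grip_force: 35.0
```

jog_arm(increments=[[0,0,0.03,0,-1],[0,0,0.03,0,-1],[0,0,0.015,0,-1],[0,0,0,0,-1],[0,0,0,0,-1]])

```text
time: 18.48
eef_pos: [0.6332, 0.1315, 0.071]
tcp_rot: [[0.049, 0.999, -0.004], [0.999, -0.049, -0.0], [-0.001, -0.004, -1.0]]
ft_force: [-0.2, -1.1, -2.5]
gripper_width: 0.706
grip_force: 35.0
```

```bash
python3 d.py .635 .131 .038 87.2;  python3 s.py scene 120 130 200 150 p3.png
```

```text
t 18.48 pos [0.6332 0.1315 0.071 ] yaw 87.22 | turn 0.02 dx -0.0004 dy 0.0019 dz 0.033 w 0.706 grip 35.0 ft [-0.2 -1.1 -2.5]
```

View pics/p3.png

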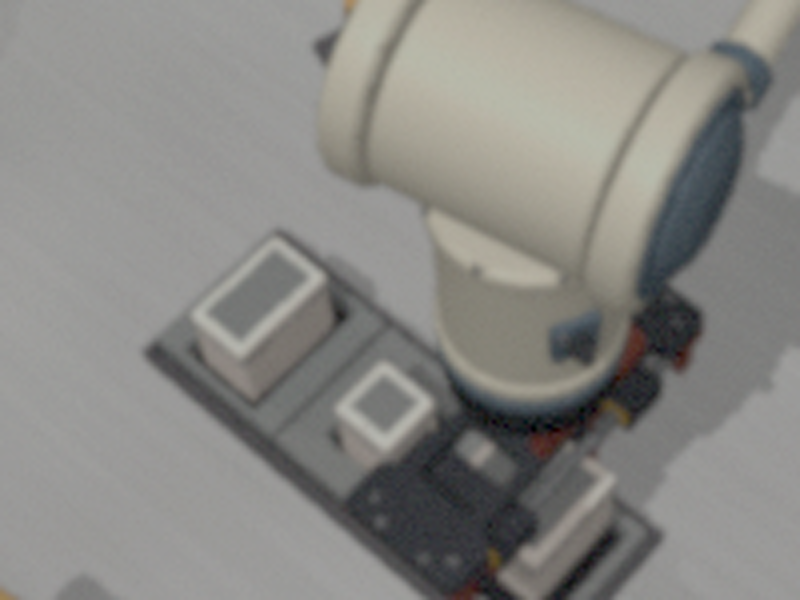

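The picture shows the oblong tub (px 265,310) and the small tub (px 385,420) seated, and the large tub held over its well (px 570,530). I'll lower it.

jog_arm(increments=[[0,0,0.01,0,-1],[0,0,0.01,0,-1],[0,0,0.005,0,-1],[0,0,0.002,0,-1],[0,0,0,0,-1],[0,0,0,0,-1]])

```text
time: 19.03
eef_pos: [0.6351, 0.1313, 0.0455]
tcp_rot: [[0.049, 0.999, -0.0], [0.999, -0.049, -0.0], [-0.0, -0.0, -1.0]]
ft_force: [0.5, 1.2, -3.9]
gripper_width: 0.703
grip_force: 35.0
```

jog_arm(increments=[[0,0,0.002,0,-1],[0,0,0.001,0,-1],[0,0,0.001,0,-1],[0,0,0,0,-1],[0,0,0,0,-1]])

```text
time: 19.45
eef_pos: [0.6351, 0.1314, 0.0416]
tcp_rot: [[0.049, 0.999, -0.0], [0.999, -0.049, -0.0], [-0.0, -0.0, -1.0]]
ft_force: [-0.4, -1.0, -3.8]
gripper_width: 0.708
grip_force: 35.0
```

```bash
python3 d.py .635 .131 .037 87.2
```

```text
t 19.45 pos [0.6351 0.1314 0.0416] yaw 87.19 | turn -0.01 dx -0.0004 dy -0.0001 dz 0.0046 w 0.708 grip 35.0 ft [-0.4 -1.  -3.8]
```

jog_arm(increments=[[0,0,0.001,0,-1],[0,0,0.001,0,-1],[0,0,0.001,0,-1],[0,0,0.001,0,-1],[0,0,0.001,0,-1],[0,0,0,0,-1],[0,0,0,0,-1]])

```text
time: 20.03
eef_pos: [0.6352, 0.1313, 0.0378]
tcp_rot: [[0.049, 0.999, 0.001], [0.999, -0.049, 0.0], [0.0, 0.001, -1.0]]
ft_force: [-3.6, -2.0, 5.2]
gripper_width: 0.704
grip_force: 35.0
```

jog_arm(increments=[[0,0,0,0,0.6],[0,0,0,0,0.7],[0,0,0,0,0.7],[0,0,0,0,0.7],[0,0,0,0,0.7],[0,0,-0.02,0,0.8],[0,0,-0.04,0,1],[0,0,-0.04,0,1],[0,0,-0.04,0,1],[0,0,-0.02,0,1]])

```text
time: 20.87
eef_pos: [0.6363, 0.1316, 0.2031]
tcp_rot: [[0.049, 0.999, 0.008], [0.999, -0.049, 0.001], [0.002, 0.007, -1.0]]
ft_force: [-0.5, -0.4, 1.0]
gripper_width: 1.007
grip_force: 0.0
```

```bash
python3 d.py .434 -.150 .2 71
```

```text
t 20.87 pos [0.6363 0.1316 0.2031] yaw 87.2 | turn 16.2 dx -0.3321 dy -0.0996 dz 0.0031 w 1.007 grip 0.0 ft [-0.5 -0.4  1. ]
```

jog_arm(increments=[[0,0,0,5.4,1],[0,0,0,5.4,1],[0,0,0,5.4,1],[-0.033,-0.01,0,0,1],[-0.033,-0.01,0,0,1],[-0.033,-0.01,0,0,1],[-0.033,-0.01,0,0,1],[-0.033,-0.01,0,0,1],[-0.033,-0.01,0,0,1],[-0.033,-0.01,0,0,1]])

```text
time: 21.7
eef_pos: [0.4926, -0.0653, 0.1966]
tcp_rot: [[0.325, 0.946, 0.0], [0.946, -0.325, -0.0], [0.0, 0.001, -1.0]]
ft_force: [0.5, -0.7, 0.1]
gripper_width: 1.002
grip_force: 0.0
```

jog_arm(increments=[[-0.033,-0.01,0,0,1],[-0.033,-0.01,0,0,1],[-0.033,-0.01,0,0,1],[0,0,0,0,1],[0,0,0,0,1],[0,0,0,0,1]])

```text
time: 22.2
eef_pos: [0.4334, -0.1479, 0.1968]
tcp_rot: [[0.326, 0.945, 0.001], [0.945, -0.326, 0.0], [0.001, 0.001, -1.0]]
ft_force: [0.3, -0.1, 0.0]
gripper_width: 1.006
grip_force: 0.0
```

```bash
python3 d.py .434 -.150 .03 71
```

```text
t 22.2 pos [ 0.4334 -0.1479  0.1968] yaw 70.96 | turn -0.04 dx -0.0018 dy 0.0013 dz 0.1668 w 1.006 grip 0.0 ft [ 0.3 -0.1  0. ]
```

jog_arm(increments=[[-0.002,0.001,0.03,0,1],[0,0,0.035,0,1],[0,0,0.035,0,1],[0,0,0.035,0,0.8],[0,0,0.02,0,0.5],[0,0,0.01,0,0.2],[0,0,0.002,0,0],[0,0,0,0,-0.2],[0,0,0,0,-0.2],[0,0,0,0,-0.3]], squeeze=25)

```text
time: 23.03
eef_pos: [0.4348, -0.1506, 0.0318]
tcp_rot: [[0.325, 0.946, 0.003], [0.946, -0.325, -0.001], [-0.0, 0.003, -1.0]]
ft_force: [-0.4, -0.9, 0.5]
gripper_width: 0.512
grip_force: 0.0
```

jog_arm(increments=[[0,0,0,0,-1],[0,0,0,0,-1],[0,0,0,0,-1],[0,0,0,0,-1],[0,0,0,0,-1],[0,0,0,0,-1]])

```text
time: 23.53
eef_pos: [0.4339, -0.1505, 0.0305]
tcp_rot: [[0.326, 0.945, 0.001], [0.945, -0.326, -0.001], [-0.0, 0.002, -1.0]]
ft_force: [0.3, -0.3, 4.9]
gripper_width: 0.291
grip_force: 25.0
```

```bash
python3 d.py .434 -.150 .03 71
```

```text
t 23.53 pos [ 0.4339 -0.1505  0.0305] yaw 70.99 | turn -0.01 dx 0.0005 dy -0.0001 dz 0.0005 w 0.291 grip 25.0 ft [ 0.3 -0.3  4.9]
```

jog_arm(increments=[[0,0,-0.01,0,-1],[0,0,-0.02,0,-1],[0,0,-0.03,0,-1],[0,0,-0.03,-5.4,-1],[0,0,-0.03,-5.4,-1],[0,0,-0.03,-5.4,-1],[0,0,-0.015,0,-1],[0,0,0,0,-1],[0,0,0,0,-1]])

```text
time: 24.28
eef_pos: [0.4334, -0.1503, 0.1947]
tcp_rot: [[0.05, 0.999, 0.0], [0.999, -0.05, -0.0], [-0.0, 0.0, -1.0]]
ft_force: [-0.3, -0.5, -2.2]
gripper_width: 0.293
grip_force: 25.0
```

```bash
python3 d.py .635 .131 .195 87.2
python3 - <<'E'
from h import *
from workcell import bot
for n,u0,v0,u1,v1 in(('top',185,115,228,165),('scene',215,210,290,300)):
    im=bot.get_image(n);g=cv2.GaussianBlur(im['color'].astype(np.float32).mean(2),(0,0),.5)
    m=np.zeros(g.shape,bool);m[v0:v1,u0:u1]=g[v0:v1,u0:u1]>(140 if n=='top' else 110)
    for r in rects(im,m,.068,15,900):print(n,*r)
E
python3 s.py scene 120 130 200 150 p4.png
```

```text
t 24.28 pos [ 0.4334 -0.1503  0.1947] yaw 87.16 | turn -0.04 dx 0.2908 dy 0.1876 dz -0.0003 w 0.293 grip 25.0 ft [-0.3 -0.5 -2.2]
top [202. 132.] 635 132 62 60 86.4 3477
scene [251. 258.] 634 131 61 61 86.7 3445
scene [220. 231.] 627 44 46 25 40.5 190
```

View pics/p4.png

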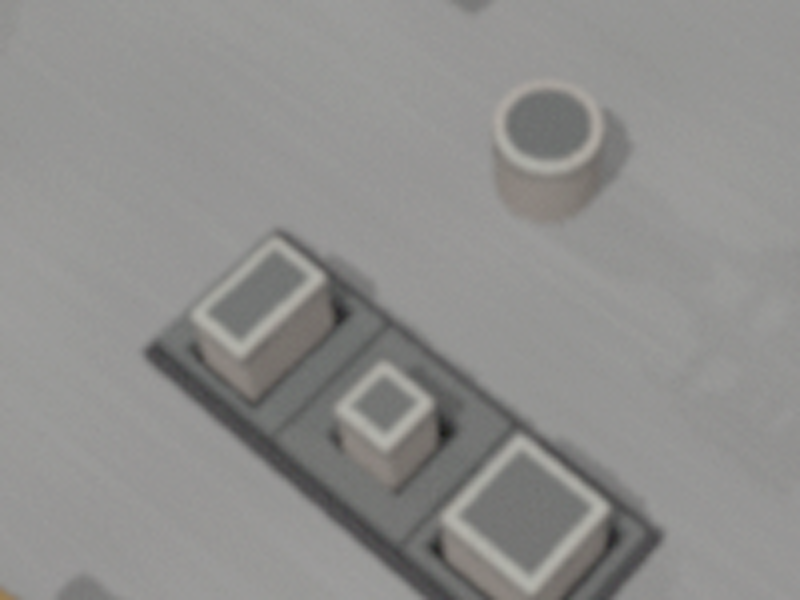

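The picture shows all three tubs seated: oblong at px 265,310, small at 385,420 and large at 525,515. The large lid measures (0.635, 0.131), so I'll bring the press over it.

jog_arm(increments=[[0.024,0.015,0,0,-1],[0.03,0.019,0,0,-1],[0.03,0.019,0,0,-1],[0.03,0.019,0,0,-1],[0.03,0.019,0,0,-1],[0.03,0.02,0,0,-1],[0.03,0.02,0,0,-1],[0.03,0.02,0,0,-1],[0.03,0.02,0,0,-1],[0.02,0.013,0,0,-1]])

```text
time: 25.27
eef_pos: [0.6314, 0.1272, 0.1914]
tcp_rot: [[0.047, 0.999, -0.004], [0.999, -0.047, 0.0], [-0.0, -0.004, -1.0]]
ft_force: [0.8, -1.8, -2.2]
gripper_width: 0.291
grip_force: 25.0
```

jog_arm(increments=[[0.007,0.004,0,0,-1],[0,0,0,0,-1],[0,0,0.03,0,-1],[0,0,0.03,0,-1],[0,0,0.015,0,-1],[0,0,0.005,0,-1],[0,0,0,0,-1],[0,0,0,0,-1],[0,0,0,0,-1]])

```text
time: 26.02
eef_pos: [0.6361, 0.1307, 0.117]
tcp_rot: [[0.05, 0.999, 0.003], [0.999, -0.05, 0.0], [0.001, 0.003, -1.0]]
ft_force: [0.1, -0.0, -1.2]
gripper_width: 0.29
grip_force: 25.0
```

```bash
python3 d.py .635 .131 .0985 87.2; python3 s.py scene 120 130 200 150 p5.png
```

```text
t 26.02 pos [0.6361 0.1307 0.117 ] yaw 87.15 | turn -0.05 dx 0.0002 dy -0.0012 dz 0.0185 w 0.29 grip 25.0 ft [ 0.1 -0.  -1.2]
```

View pics/p5.png

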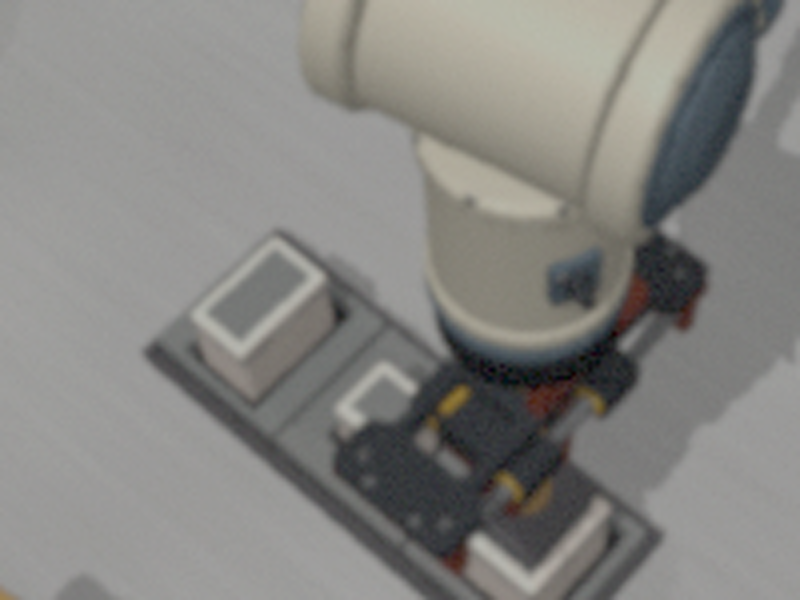

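The picture shows the dark plate level and square to the large lid (px 550,520), just above it. I'll lower it gently.

jog_arm(increments=[[0,0,0.006,0,-1],[0,0,0.004,0,-1],[0,0,0.002,0,-1],[0,0,0.001,0,-1],[0,0,0.001,0,-1],[0,0,0,0,-1],[0,0,0,0,-1]])

```text
time: 26.65
eef_pos: [0.6354, 0.1312, 0.1006]
tcp_rot: [[0.049, 0.999, -0.0], [0.999, -0.049, 0.0], [0.0, -0.0, -1.0]]
ft_force: [-0.7, 0.3, -1.7]
gripper_width: 0.29
grip_force: 25.0
```

jog_arm(increments=[[0,0,0.001,0,-1],[0,0,0.001,0,-1],[0,0,0.001,0,-1],[0,0,0,0,-1],[0,0,0,0,-1]])

```text
time: 27.07
eef_pos: [0.6356, 0.1312, 0.0985]
tcp_rot: [[0.049, 0.999, 0.001], [0.999, -0.049, 0.0], [0.0, 0.001, -1.0]]
ft_force: [-0.4, -0.0, 3.8]
gripper_width: 0.291
grip_force: 25.0
```

Contact at the expected height, so I'll release.

jog_arm(increments=[[0,0,0,0,-0.2],[0,0,0,0,0],[0,0,0,0,0.2],[0,0,0,0,0.2],[0,0,0,0,0.2],[0,0,-0.02,0,0.4],[0,0,-0.03,0,0.6],[0,0,-0.03,0,0.6],[0,0,-0.03,0,0.6],[0,0,-0.02,0,0.6]])

```text
time: 27.9
eef_pos: [0.6358, 0.1312, 0.2313]
tcp_rot: [[0.049, 0.999, 0.004], [0.999, -0.049, 0.001], [0.001, 0.004, -1.0]]
ft_force: [-0.2, -0.4, 0.4]
gripper_width: 0.797
grip_force: 0.0
```

jog_arm(increments=[[-0.035,-0.03,0,0,0.6],[-0.035,-0.03,0,0,0.6],[-0.035,-0.03,0,0,0.6],[-0.035,-0.03,0,0,0.6],[-0.035,-0.03,0,0,0.6],[-0.035,-0.03,0,0,0.6],[0,0,0,0,0.6],[0,0,0,0,0.6]])

```text
time: 28.57
eef_pos: [0.4628, -0.0518, 0.2283]
tcp_rot: [[0.052, 0.999, 0.002], [0.999, -0.052, -0.0], [-0.0, 0.002, -1.0]]
ft_force: [-0.5, -0.3, 0.1]
gripper_width: 0.802
grip_force: 0.0
```

```bash
python3 s.py scene 60 60 340 255 p6.png
```

```text
(no output)
```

View pics/p6.png

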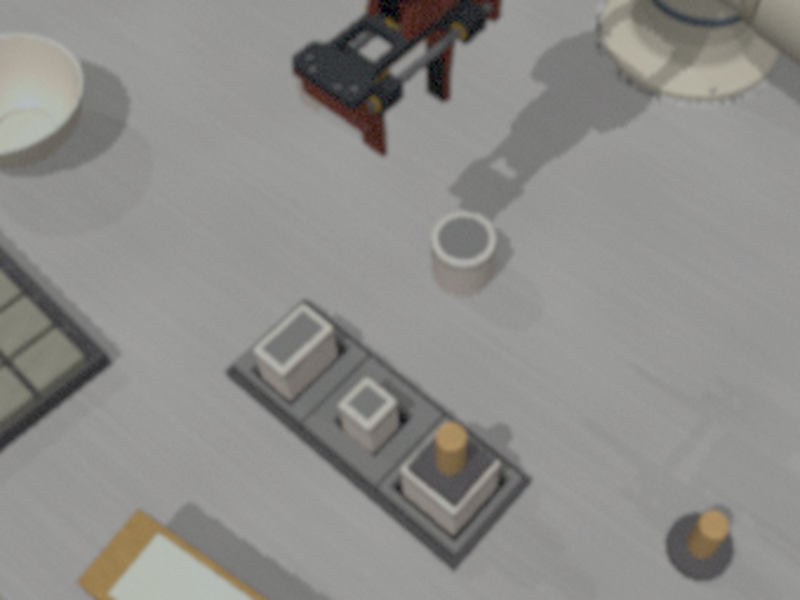

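The picture shows all three tubs seated and the press upright, centred on the large lid (px 450,465). The round press and large pot have not moved, and the arm is clear.

```bash
python3 -c "
from workcell import bot
print(bot.hand_in())"
```

```text
the job is handed in; nothing more can be done
None
```

I handed the job in at about 29 s: all three tubs are seated in their wells and the square press stands upright on the large tub's lid; the arm never went near the round items, but the small pot was out of the last picture, and the hand-in returned no verdict.

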